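Locate a marked strip under the drill stand's centre and lock the hold-down

TASK

Set up the aluminium strip for drilling: take it by its hand vice and slide it flat along the drill stand's fence, under the spring-loaded centre in the chuck, until the point drops into the conical mark in the blue-inked patch. Leave it there, square against the fence, then press the sprung hold-down bar down by its red ball, shift it sideways under its catch, away from the drill head, and let it up so that it stays locked on the strip. Do not disturb the jar, the bottle or the torque driver.

Things in the scene. Friction and masses are not known exactly. Their poses are not given: they have to be found in the camera images.
- stand: Small bench drill stand, blue head, fixed. Origin on the bench below the centre's axis. Dark table 10 mm thick, x -80 to 72 mm, y -105 to 262. Steel fence along y: face at x = 12.2 mm, y -100 to 250, top 22 mm above the bench. Chuck and head overhang the origin from 56 mm up, 40 mm across (column at x = 48). Red-ball hold-down at y = -60. The vice starts on the table at about y = 200.
- vice: Loose hand vice (0.2 kg) gripping an aluminium strip 24 wide, 8 thick. Origin at table level under the vice (46 mm along y). Strip on its x = 0 line, from y = 22 to a bevelled end at -190. Cone mark 10 mm wide, 4 deep on x = 0, hand-marked at y = -112, up to 15 mm either way (the strip's end shifts with it): found by feel or sight, not reported. Grip fin 14 (x) by 36 (y) mm, z 24 to 57 mm.
- centre_tip (a point): Point of the spring-loaded steel centre in the chuck, tip radius 3 mm. Moves only up: fully out 14 mm above the bench, 18 mm while riding on the strip's top, about 14.4 mm when it has dropped into the mark. Spring 5 to 8 N. The strip's bevelled end lifts it when slid in along the fence from +y; the strip's square sides do not. The mark first draws the strip in; pushing on out of it takes about 8 N more.
- clamp (a joint): Swing of the hold-down bar (rad): 0 = raised by its torsion spring, 0.48 = level, 0.55 = stop. Hinge axis along the stand's y at stand x = 34 mm, 34 mm above the bench. Its sprung rubber foot meets the strip at about 0.42. About 3 N at the ball at first, 9 N at the bottom. It must pass 0.50 to go under the catch's nib; locked it rests at about 0.46.
- clamp_shift (a joint): Sideways shift of the hold-down bar along its hinge rod (m): 0 at the start, up to 0.021 toward the stand's -y (away from the drill head), about 1 N of friction. The catch is a post with a tongue on the -y side of the bar, at stand x = -62 mm; behind the nib the bar is shifted more than 0.0175. Beside the tongue, unshifted, the bar passes freely up and down.
- clamp_knob (a point): Centre of the red ball, 26 mm in diameter, on the free end of the hold-down bar: 132 mm from the hinge axis along the bar and 16 mm above the bar's centre line. At the start about 110 mm above the bench, at stand x = -91, y = -60 mm; with the bar level 50 mm up at x = -98.
- screw_jar: White jar with a cream lid, 51 mm wide, 49 mm high, standing behind the fence; origin under its centre. Leave it alone.
- solvent_bottle: Blue bottle, 67 mm wide, 124 mm high, standing behind the drill stand; origin under its centre. Leave it alone.
- torque_driver: White torque screwdriver, 147 mm long, 26 mm thick, lying on the bench in front of the stand; origin under its middle. Leave it alone.
Things that resemble listed ones, but are neither listed nor needed, are in the scene too. There is more than one size of the vice; the job needs the larger.

How it is judged:
By the outcome, as a careful person would: the job done as asked, in the order asked, and still so for the second after the job is handed in, with the robot touching nothing.
It also fails if it takes over 66 s, if anything falls off the work surface, if the arm or the gripper's body presses on something with over 40 N, if the wrist force passes 120 N, or if a joint passes its speed limit or range.

ROBOT

A 6-joint arm with a two-finger parallel gripper is mounted at the origin on the work surface; the furniture and walls round the work are solid. World frame = base frame: x ahead of the robot, y to its left, z up, the work surface at z = 0. Lengths are in m, angles in degrees, forces in N, time in s.
With the tool pointing down it reaches from about 0.4 to 0.825 m from the base axis. Payload 7 kg.
Tool frame: the origin (TCP) lies midway between the tips of the shut fingers; the grasp point (between the pads) lies 19 mm behind it; z points along the fingers, y is the line along which they close (so a half turn about z gives the same grasp; the last joint's range is limited). The gripper opens to 88 mm and grips with 3 to 60 N. Pads are 19 mm wide; open, the fingers measure 130 mm over their backs; the gripper's body (78 mm by 193 mm) begins 47 mm behind the grasp point.
Start: joints at [79.59, 20.546, 0.682, 0, -70.136, -16.507], TCP at [0.306, 0.602, 0.193] pointing down, gripper open.
Joint ranges: [-176.03, 176.03], [-82.01, 121.73], [-58.28, 71.71], [-173.87, 95.51], [-174.79, -0.11], [-173.66, 173.66]. Speed limits (degrees/s): [136.94, 136.94, 172.46, 180, 180, 180].

INTERFACE

Orientations are given as a 3x3 rotation matrix whose columns are the frame's x, y, z axes.
In Python, from rig import robot gives the robot as it stands. Calls block until the motion is done:
- robot.goto(position, orientation): joint-space move of the TCP to a pose.
- robot.servo_line(position, ori=None, speed=0.15): straight line of the TCP; ori=None keeps the orientation; speed is the mean speed in m/s.
- robot.movej(angles): joint-space move.
- robot.move_gripper(opening): opening from 0.0 (shut) to 1.0 (fully open); the grip force is fixed at half the most; returns when the fingers have stopped.
- robot.dwell(seconds).
- robot.ik(position, orientation): joint angles nearest the present ones, or None.
- robot.grab_frame(name): name is "scene" or "top" or "wrist"; returns (picture, depth): 420x560x3 uint8, red, green, blue; 420x560 float32, m along the optical axis (not along the pixel's ray), 0 where there is no reading.
- robot.camera_info(name): a dict with "vfov" (degrees; the focal length in pixels is half the picture's height over the tangent of half this angle, whatever the lens; pixels are square), "cx", "cy" (the principal point, pixels), "view" (4x4, takes a point from world to camera coordinates); the wrist camera has in their place "T_tool_cam" (4x4, takes a point from camera to tool coordinates, whose origin is the TCP and whose axes are the flange's). Camera axes: x right, y down, z forward; pixel columns grow to the right and rows downward; lengths in m; the calibration is good to about 2 mm. A picture is of the moment at which its call begins: read the wrist's pose just before it. camera_info takes no time and is no camera call.
A pose or a line that the arm cannot do raises robot.Unreachable and nothing moves.
- robot.job_done(): hands the job in; it is judged then, once.
Readings, each from a call of its own:
- robot.read_t(): time.
- robot.read_qpos(): joint angles.
- robot.read_qvel(): joint speeds.
- robot.read_effort(): joint torques, N m.
- robot.read_position(): TCP position.
- robot.read_tcp_rot(): TCP orientation.
- robot.read_force(): force on the tool from outside, world axes, zero at the start.
- robot.read_ft_torque(): the same for the moment, N m.
- robot.read_grip_width(): opening from 0.0 (shut) to 1.0 (fully open).
- robot.read_finger_force(): force on a finger pad.
Only numpy, scipy, OpenCV 4.12 (cv2) and the standard library are available. Lean on these libraries where they do the work, as an engineer would, in place of code of your own. Each camera call takes 0.05 s, during which the arm holds its last target. There are 200 camera calls.

## Working session

There is one attempt and no reset: what is moved stays moved. The work goes in short steps, each a Python script; the robot and the scene stay as the last script left them, time stands still between calls to the robot, and variables do not carry over. Pictures are saved under pics/ and viewed, at most 10 in all, crops included, and the job is handed in when it is done.

```bash
ls; mkdir -p pics
python3 - <<'E'
from rig import robot
import cv2,numpy as np
for n in("scene","top"):
    p,d=robot.grab_frame(n); np.savez(f"pics/{n}0.npz",p=p,d=d)
    cv2.imwrite(f"pics/{n}0.png",cv2.resize(p[:,:,::-1],(800,600),interpolation=cv2.INTER_CUBIC))
    print(n,robot.camera_info(n))
print(robot.camera_info("wrist"),robot.read_t(),robot.read_tcp_rot())
E
```

```text
pics
scene {'vfov': 43.8747325468057, 'cx': 279.59722083779724, 'cy': 207.66711139262992, 'view': array([[ 0.63594556,  0.77167164, -0.00980476, -0.46890081],
       [ 0.56135536, -0.47126455, -0.68028662, -0.17009058],
       [-0.52957853,  0.4271213 , -0.73288061,  1.19077956],
       [ 0.        ,  0.        ,  0.        ,  1.        ]])}
top {'vfov': 54.011231403721155, 'cx': 282.55050727337795, 'cy': 205.797966601329, 'view': array([[ 0.01154674, -0.99983895, -0.01373826,  0.14837161],
       [-0.99875603, -0.01086555, -0.04866557,  0.55491592],
       [ 0.04850846,  0.0142831 , -0.99872064,  0.91677892],
       [ 0.        ,  0.        ,  0.        ,  1.        ]])}
{'vfov': 64.54403128369258, 'cx': 284.55095195146754, 'cy': 206.17215476888455, 'T_tool_cam': array([[-3.04178550e-05, -9.62507215e-01, -2.71256078e-01,
         7.37484963e-02],
       [ 1.00000000e+00, -3.08063224e-05, -2.82591783e-06,
        -4.66690391e-04],
       [-5.63643590e-06, -2.71256078e-01,  9.62507216e-01,
        -1.90442482e-01],
       [ 0.00000000e+00,  0.00000000e+00,  0.00000000e+00,
         1.00000000e+00]])} 0.1 [[ 8.91606282e-01 -4.52811123e-01 -5.69579434e-04]
 [-4.52811456e-01 -8.91605105e-01 -1.45650150e-03]
 [ 1.51680149e-04  1.55653798e-03 -9.99998777e-01]]
```

View pics/top0.png

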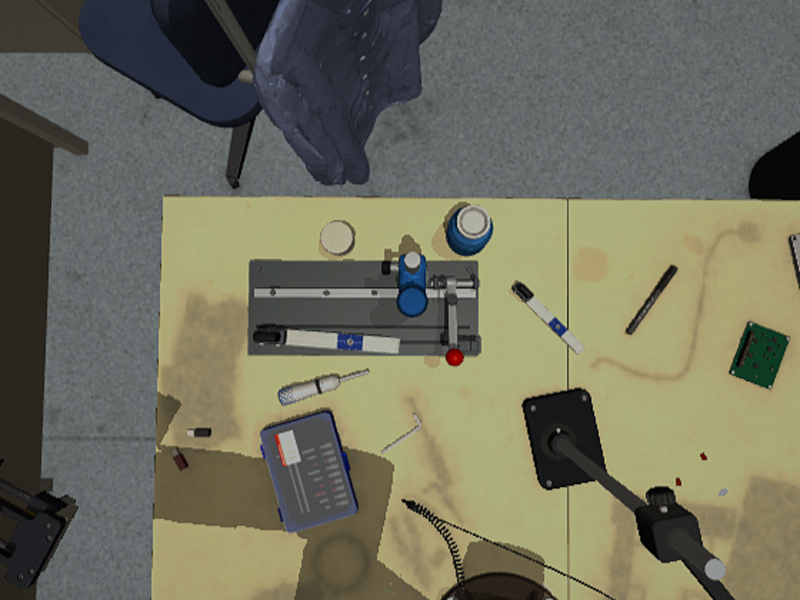

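View pics/scene0.png

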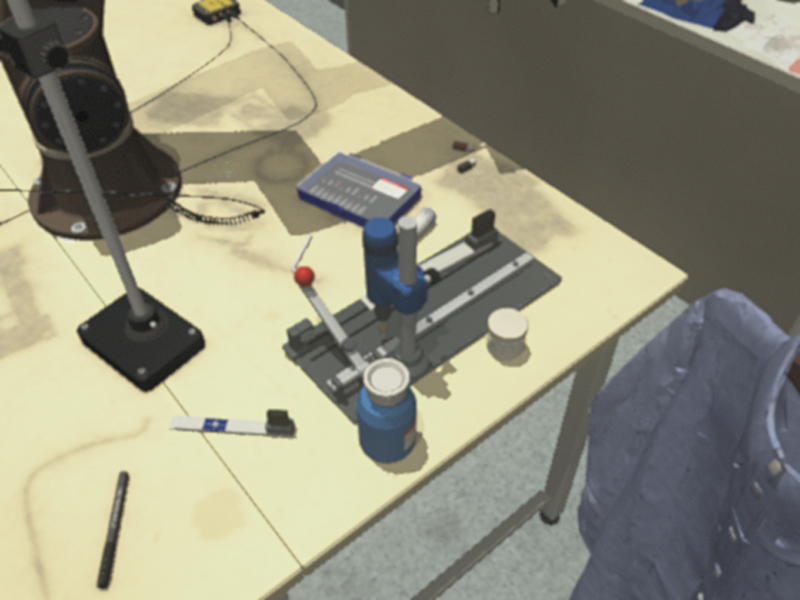

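The top view shows two candidates for the vice. One lies on the stand table, with its vice at about (268,338) and its strip running to (400,345). The other lies loose on the bench at (522,292) and looks smaller. The one on the table matches the description. Next is a close crop to check it and pick off the stand corners.

```bash
cat > h.py <<'E'
import numpy as np,cv2
from rig import robot
def world(cam,u,v,z):  # intersect pixel ray (original px) with plane z
    c=robot.camera_info(cam); V=c["view"]; f=210/np.tan(np.radians(c["vfov"]/2))
    r=V[:3,:3].T@np.array([(u-c["cx"])/f,(v-c["cy"])/f,1]); o=-V[:3,:3].T@V[:3,3]
    return o+r*(z-o[2])/r[2]
E
python3 - <<'E'
import numpy as np,cv2
p=np.load("pics/top0.npz")["p"]
a=cv2.resize(p[176:256,168:348,::-1],None,fx=4.4,fy=4.4,interpolation=cv2.INTER_CUBIC)
b=cv2.resize(p[190:252,350:413,::-1],None,fx=3.5,fy=3.5,interpolation=cv2.INTER_CUBIC)
o=np.zeros((352+217,792,3),np.uint8);o[:352,:a.shape[1]]=a[:352];o[352:352+b.shape[0],:b.shape[1]]=b[:217]
for k in range(0,792,88):cv2.line(o,(k,0),(k,6),(0,255,255),1)
cv2.imwrite("pics/crop1.png",o)
E
```

```text
(no output)
```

View pics/crop1.png

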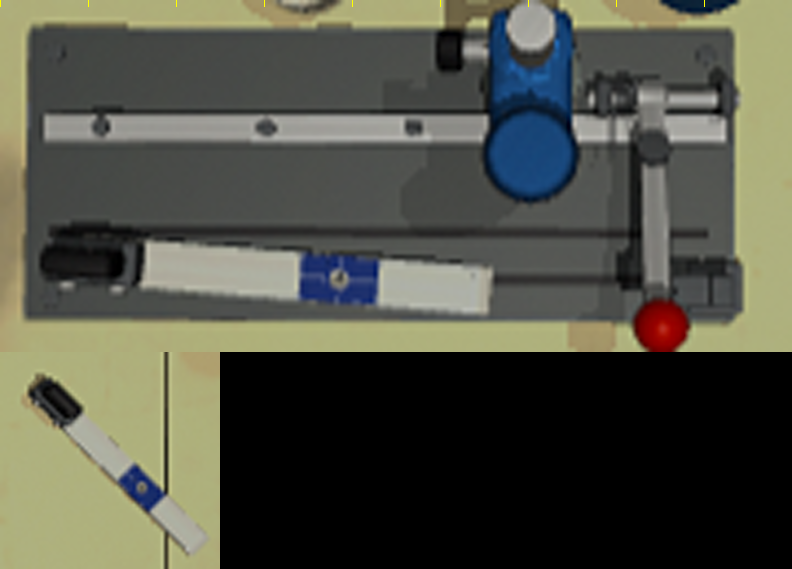

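The crop shows the table corners at (28,27), (733,30) and (24,319). The fence's front edge runs from (44,141) to (727,143). The strip lies on the table and clear of the fence, with its mark at (340,279) and its end at (490,290). The fin spans (42–125, 262). The loose vice is clearly smaller.

```bash
cat >> h.py <<'E'
def fit(P,Q): # Q=R P + t, 2D
    P=np.array(P);Q=np.array(Q);pc=P.mean(0);qc=Q.mean(0)
    z=((Q-qc)@[1,1j]*np.conj((P-pc)@[1,1j])).sum();a=np.angle(z)
    R=np.array([[np.cos(a),-np.sin(a)],[np.sin(a),np.cos(a)]]);return a,R,qc-R@pc
E
python3 - <<'E'
from h import *
w=lambda u,v,z:world("top",168+u/4.4-.4,176+v/4.4-.4,z)[:2]
P=[(.072,.262),(.072,-.105),(-.080,.262),(.0122,.25),(.0122,-.1)]
Q=[w(28,27,.01),w(733,30,.01),w(24,319,.01),w(44,141,.022),w(727,143,.022)]
a,R,t=fit(P,Q);print("yaw",np.degrees(a),"t",t,"res mm",1e3*(np.array(Q)-(np.array(P)@R.T+t)))
S=lambda q:1e3*(R.T@(q-t))
for n,q in dict(mark=w(340,279,.016),e1=w(492,267,.018),e2=w(488,314,.018),s1=w(145,241,.018),s2=w(142,287,.018),fin0=w(42,262,.067),fin1=w(125,262,.067),fin0b=w(42,262,.057),ball=w(662,326,.110),colTop=w(530,155,.15)).items():print(n,q,S(q))
d=np.load("pics/top0.npz");dd=d["d"]
c=robot.camera_info("top");V=c["view"];f=210/np.tan(np.radians(c["vfov"]/2))
def pw(u,v):
    u=168+u/4.4-.4;v=176+v/4.4-.4;z=dd[int(round(v)),int(round(u))]
    X=V[:3,:3].T@(np.array([(u-c["cx"])/f*z,(v-c["cy"])/f*z,z])-V[:3,3]);return X
for n,p in dict(fin=(80,262),fin2=(100,262),strip=(200,265),stripR=(440,290),ball=(662,326),head=(530,155),table=(300,190),fence=(200,128),arm=(655,200)).items():
    X=pw(*p);print(n,X,S(X[:2]))
E
```

```text
yaw 0.3945800816778882 t [0.53579628 0.14122224] res mm [[-0.18711701 -0.18819986]
 [-0.5877844   1.13112781]
 [ 0.6867105  -0.76266905]
 [-0.14867296 -0.78260863]
 [ 0.23686386  0.60234972]]
mark [0.47739413 0.23850085] [-57.73083581  97.67850115]
e1 [0.48449266 0.16077318] [-51.16775393  19.90379194]
e2 [0.46058817 0.16252624] [-75.05961403  21.82142836]
s1 [0.49565117 0.3385066 ] [-38.78552215 197.55614476]
s2 [0.47216903 0.33954508] [-62.2599563  198.75631363]
fin0 [0.48556068 0.37792646] [-48.6043067  237.04456197]
fin1 [0.48603908 0.33757697] [-48.4037828  196.69273426]
fin0b [0.48530453 0.38062279] [-48.84187279 239.74259658]
ball [0.46079982 0.08064084] [-75.41188464 -60.06348277]
colTop [0.5370381 0.1419147] [1.24656393 0.68389453]
fin [0.4857992  0.35925653 0.06776582] [-48.49435618 218.37343104]
fin2 [0.48594633 0.34924237 0.06903249] [-48.41619454 208.35849387]
strip [0.48370159 0.31030148 0.01665273] [-50.929061   169.43399214]
stripR [0.47252894 0.18708635 0.01928998] [-62.94998735  46.29872701]
ball [0.46149172 0.08152901 0.12222441] [-74.71388473 -59.18009831]
head [0.53500274 0.14187034 0.20577766] [-0.78905231  0.65355359]
table [0.52274118 0.2603927  0.01112664] [-12.23410344 119.25754406]
fence [0.55362531 0.31063079 0.0224217 ] [ 18.99527342 169.28175252]
arm [0.5189874  0.08127249 0.06598131] [-17.2213344 -59.83257  ]
```

```bash
cat >> h.py <<'E'
YAW=.3946; T0=np.array([.5358,.1412])
def sw(x,y,z):  # stand mm -> world m
    a=np.radians(YAW);c,s=np.cos(a),np.sin(a)
    return np.array([T0[0]+(c*x-s*y)/1e3,T0[1]+(s*x+c*y)/1e3,z/1e3])
def ws(p):
    a=np.radians(YAW);c,s=np.cos(a),np.sin(a);d=(np.array(p[:2])-T0)*1e3
    return np.array([c*d[0]+s*d[1],-s*d[0]+c*d[1],p[2]*1e3])
def ori(th): # tool x at world angle th, pointing down
    a=np.radians(th);c,s=np.cos(a),np.sin(a)
    return np.array([[c,s,0],[s,-c,0],[0,0,-1.]])
def st(m=""):print(m,"t%.1f"%robot.read_t(),"S",ws(robot.read_position()).round(1),"F",np.round(robot.read_force(),1),"w%.3f"%robot.read_grip_width(),"ff",np.round(robot.read_finger_force(),1))
E
python3 - <<'E'
from h import *
th=90+YAW-4.07
print(robot.ik(sw(-48.5,217.5,120),ori(th)),robot.ik(sw(-78,-60,160),ori(180+YAW)),robot.ik(sw(-78,-60,160),ori(YAW)))
robot.goto(sw(-48.5,217.5,110),ori(th)); st()
robot.move_gripper(.55)
robot.servo_line(sw(-48.5,217.5,40),speed=.08); st("down")
p,d=robot.grab_frame("wrist"); cv2.imwrite("pics/w1.png",p[:,:,::-1])
robot.move_gripper(0.0); st("grip")
E
```

```text
[ 54.93999274  17.1407247  -14.40391045   0.         -58.45536485
 121.38460726] [  34.32979541    1.97549926  -27.61170841    0.          -60.41279233
 -123.93519541] [ 34.32979541   1.97549926 -27.61170841   0.         -60.41279233
  56.06480459]
 t2.2 S [-48.5 217.8 110.1] F [-0.2  0.3  0.4] w0.998 ff 0.0
down t4.0 S [-48.1 217.8  40.5] F [-0.2 -0.3 -0.1] w0.551 ff 0.0
grip t5.0 S [-48.5 217.5  40. ] F [-0.1  0.5  0.5] w0.005 ff 0.0
```

View pics/w1.png

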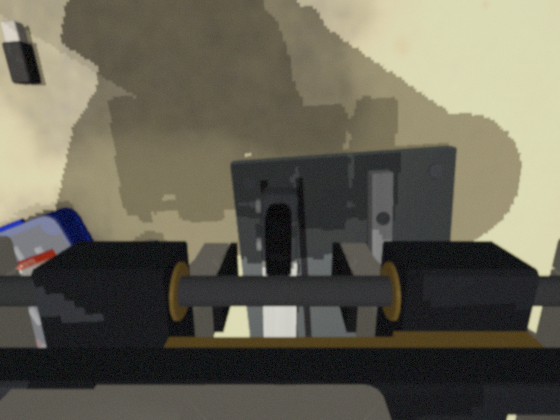

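The fin shows at (278,240) between the fingers, yet the grip shut to nothing. I'll look again with both cameras.

Run:
```python
from h import *
st()
p,d=robot.grab_frame("wrist"); t,td=robot.grab_frame("top"); s,sd=robot.grab_frame("scene")
np.savez("pics/f2.npz",p=p,d=d,t=t,td=td,s=s,sd=sd)
a=cv2.resize(p[150:350,150:430],(560,400)); b=cv2.resize(s[120:300,190:400],(0,0),fx=1,fy=1) if 0 else s[130:320,190:430]
o=np.zeros((400,800,3),np.uint8);o[:,:560]=a;o[:190,560:800]=b
o[200:400,560:800]=cv2.resize(t[186:256,165:265],(240,200))
cv2.imwrite("pics/c2.png",o[:,:,::-1])
for r in range(190,345,12):print(r,d[r,268:300:8].round(3))
```

```text
t5.0 S [-48.5 217.5  40. ] F [-0.1  0.5  0.5] w0.005 ff 0.0
190 [0.212 0.212 0.211 0.212]
202 [0.204 0.203 0.203 0.201]
214 [0.184 0.179 0.178 0.206]
226 [0.175 0.173 0.174 0.208]
238 [0.175 0.175 0.174 0.208]
250 [0.087 0.158 0.176 0.16 ]
262 [0.081 0.147 0.179 0.147]
274 [0.081 0.135 0.181 0.136]
286 [0.081 0.084 0.084 0.085]
298 [0.081 0.084 0.084 0.083]
310 [0.081 0.128 0.243 0.128]
322 [0.081 0.13  0.247 0.129]
334 [0.08  0.249 0.248 0.248]
```

View pics/c2.png

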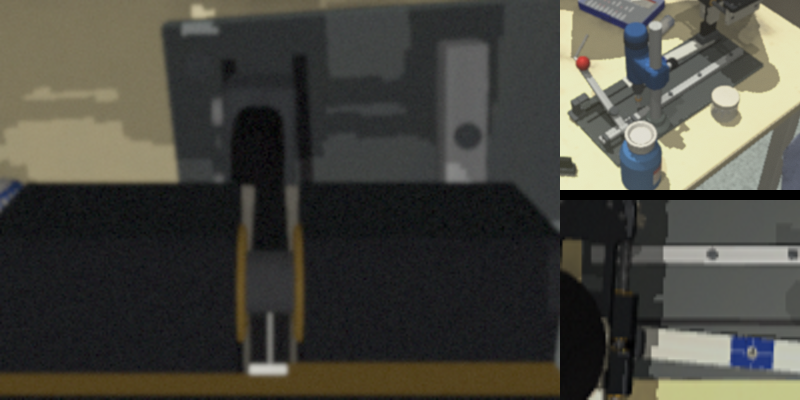

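Run:
```python
from h import *
robot.dwell(.3);st("wait")
p=robot.read_position()
robot.servo_line(p+[0,.006,0],speed=.03); st("pull")
p,d=robot.grab_frame("wrist"); old=np.load("pics/f2.npz")
o=np.hstack([old["p"][190:330,225:345],p[190:330,225:345]])
cv2.imwrite("pics/c3.png",cv2.resize(o,None,fx=3.3,fy=3.3,interpolation=cv2.INTER_CUBIC)[:,:,::-1])
```

```text
wait t5.5 S [-48.5 217.5  40. ] F [-0.7  0.4  0.3] w0.009 ff 0.0
pull t5.8 S [-48.5 223.8  40. ] F [-0.4 -0.1  0.2] w0.009 ff 0.0
```

View pics/c3.png

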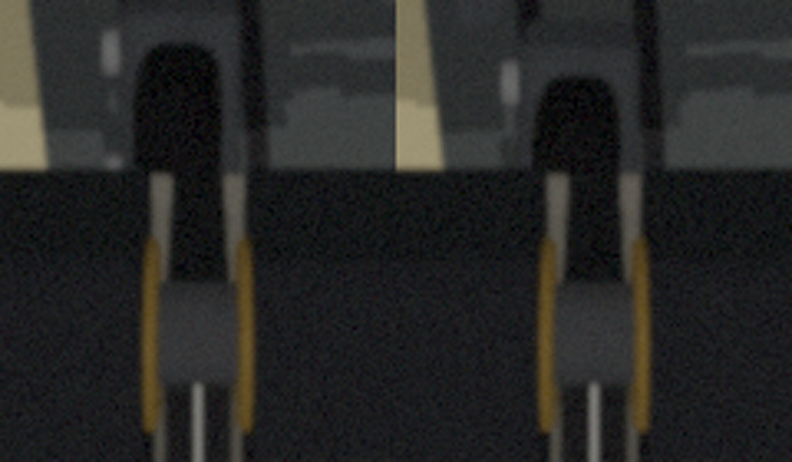

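The fin did not follow the fingers. They seem to end above it, so I'll check in tool coordinates where the fingertips really are.

```bash
cat >> h.py <<'E'
def cloud(d): # wrist depth -> tool coordinates (mm)
    c=robot.camera_info("wrist");f=210/np.tan(np.radians(c["vfov"]/2));v,u=np.mgrid[:420,:560]
    P=np.stack([(u-c["cx"])/f*d,(v-c["cy"])/f*d,d],-1);T=c["T_tool_cam"];return (P@T[:3,:3].T+T[:3,3])*1e3
E
python3 - <<'E'
from h import *
d=np.load("pics/f2.npz")["d"];C=cloud(d).round(0).astype(int)
for r in range(230,285,4):print(r,[tuple(C[r,c]) for c in (240,262,268,272,276,280,284,288,292,296,300)])
robot.move_gripper(.5);st()
p,d=robot.grab_frame("wrist");np.savez("pics/f3.npz",p=p,d=d);C=cloud(d).round(0).astype(int)
for r in range(226,285,4):print(r,[tuple(C[r,c]) for c in range(210,250,5)])
E
```

```text
230 [(np.int64(-6), np.int64(-31), np.int64(30)), (np.int64(2), np.int64(-13), np.int64(6)), (np.int64(14), np.int64(-8), np.int64(-27)), (np.int64(14), np.int64(-6), np.int64(-27)), (np.int64(73), np.int64(1), np.int64(-190)), (np.int64(14), np.int64(-2), np.int64(-27)), (np.int64(14), np.int64(0), np.int64(-27)), (np.int64(14), np.int64(3), np.int64(-26)), (np.int64(3), np.int64(5), np.int64(5)), (np.int64(3), np.int64(8), np.int64(5)), (np.int64(-6), np.int64(12), np.int64(30))]
234 [(np.int64(-9), np.int64(-31), np.int64(30)), (np.int64(0), np.int64(-13), np.int64(5)), (np.int64(12), np.int64(-8), np.int64(-26)), (np.int64(12), np.int64(-6), np.int64(-27)), (np.int64(12), np.int64(-4), np.int64(-27)), (np.int64(12), np.int64(-2), np.int64(-27)), (np.int64(12), np.int64(0), np.int64(-26)), (np.int64(12), np.int64(3), np.int64(-25)), (np.int64(0), np.int64(5), np.int64(6)), (np.int64(0), np.int64(8), np.int64(6)), (np.int64(-9), np.int64(12), np.int64(30))]
238 [(np.int64(-12), np.int64(-31), np.int64(30)), (np.int64(-3), np.int64(-14), np.int64(7)), (np.int64(10), np.int64(-8), np
[... 10810 characters left out ...]
4(32), np.int64(-17), np.int64(-113)), (np.int64(32), np.int64(-16), np.int64(-112)), (np.int64(32), np.int64(-15), np.int64(-112)), (np.int64(32), np.int64(-14), np.int64(-112)), (np.int64(32), np.int64(-12), np.int64(-113)), (np.int64(32), np.int64(-11), np.int64(-112)), (np.int64(32), np.int64(-10), np.int64(-113))]
282 [(np.int64(32), np.int64(-18), np.int64(-114)), (np.int64(32), np.int64(-17), np.int64(-114)), (np.int64(32), np.int64(-16), np.int64(-114)), (np.int64(31), np.int64(-15), np.int64(-112)), (np.int64(32), np.int64(-13), np.int64(-114)), (np.int64(32), np.int64(-12), np.int64(-114)), (np.int64(32), np.int64(-11), np.int64(-115)), (np.int64(32), np.int64(-9), np.int64(-114))]
```

The fingertips really sit about 38 mm behind the reported TCP; the depth image puts them at tool z ≈ −38 and the gripper body at −105. I'll correct for that and grip again.

```bash
echo 'OFF=-38 # real fingertips lie 38 mm behind reported TCP: command tip z + OFF' >> h.py
python3 - <<'E'
from h import *
robot.servo_line(sw(-50.5,224,40),speed=.05)
for z in (56,47,41):
    robot.servo_line(sw(-50.5,224,z+OFF),speed=.05)
    if abs(robot.read_force()[2])>5: break
st("down")
robot.move_gripper(0.0); st("grip")
E
```

```text
down t8.2 S [-50.7 223.8   2.6] F [-0.1  0.6  0.5] w0.498 ff 0.0
grip t8.8 S [-50.5 224.    3.1] F [-0.5 -0.3  0.8] w0.159 ff 30.0
```

Run:
```python
from h import *
z=ws(robot.read_position())[2]
robot.servo_line(sw(-50.5,229,z),ori(90+YAW),speed=.03); st("square")
robot.servo_line(sw(-8,229,z),speed=.06); st()
f0=robot.read_force()[0]; x=-8
while x<8:
    x+=.75; robot.servo_line(sw(x,229,z),speed=.03)
    f=robot.read_force()
    if f[0]-f0<-5: break
st("contact %.2f"%x); print(robot.read_ft_torque())
p,d=robot.grab_frame("top");np.savez("pics/t4.npz",p=p,d=d)
cv2.imwrite("pics/t4.png",cv2.resize(p[176:256,168:348,::-1],None,fx=4.4,fy=4.4,interpolation=cv2.INTER_CUBIC))
```

```text
square t9.2 S [-50.4 229.1   3.1] F [ 0.  -0.   0.2] w0.158 ff 30.0
 t10.0 S [ -7.9 228.9   3.1] F [ 0.9 -0.8  0.1] w0.157 ff 30.0
contact -1.25 t12.3 S [ -2.1 229.    3.1] F [-5.4  0.7  3.7] w0.158 ff 30.0
[ 0.16882285  1.93156533 -0.0215989 ]
```

View pics/t4.png

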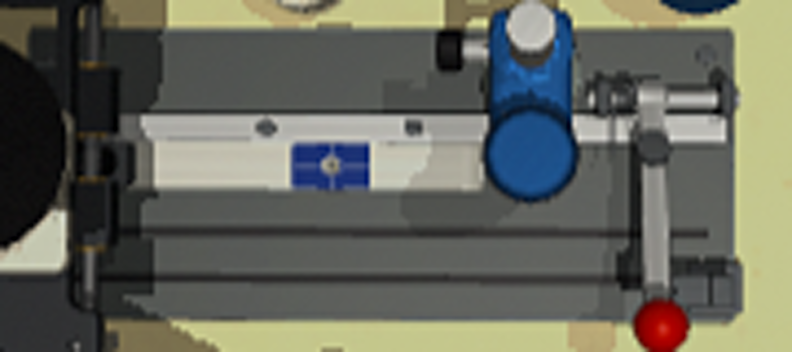

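The strip now lies flush along the fence. Its mark is at (331,165), so the drop should come at tool y ≈ 126.

Run:
```python
from h import *
z=3.1;x=-1.5
for y in (210,195,170,138):
    robot.servo_line(sw(x,y,z),speed=.04); st()
y=138
while y>119:
    y-=1; robot.servo_line(sw(x,y,z),speed=.03); robot.dwell(.05)
    f=np.mean([robot.read_force() for _ in range(3)],0); print(y,ws(robot.read_position()).round(2),f.round(1))
    if y<128 and f[1]>9: break
```

```text
t12.9 S [ -2.1 209.4   3.1] F [-6.  -1.2  4.8] w0.155 ff 30.0
 t13.5 S [ -2.1 195.1   3.1] F [-5.8  1.9  4.8] w0.156 ff 30.0
 t14.2 S [ -2.1 170.2   3.1] F [-6.9  1.3  4.2] w0.160 ff 30.0
 t15.2 S [ -2.2 138.1   3.1] F [-7.6  2.8  5.9] w0.158 ff 30.0
137 [ -2.19 137.12   3.09] [-7.5  2.4  5.4]
136 [ -2.17 136.13   3.08] [-7.2  2.8  4.6]
135 [ -2.19 135.1    3.06] [-6.5  2.1  4.4]
134 [ -2.18 134.09   3.08] [-6.7  2.5  6.4]
133 [ -2.18 133.13   3.08] [-7.3  2.5  5. ]
132 [ -2.2  131.81   3.07] [-6.2  0.8  5.1]
131 [ -2.18 130.79   3.08] [-6.1  1.8  4.2]
130 [ -2.27 128.75   3.04] [-4.8 -4.3  6.6]
129 [ -2.25 127.66   3.05] [-4.9 -3.5  6.6]
128 [ -2.25 127.05   3.05] [-4.9 -2.   6.3]
127 [ -2.2  126.54   3.08] [-5.9  0.5  6.5]
126 [ -2.19 126.17   3.06] [-7.6  3.   5.4]
125 [ -2.13 125.92   3.11] [-7.3  5.4  4.8]
124 [ -2.11 125.47   3.1 ] [-7.5  7.3  3.5]
123 [ -2.12 124.71   3.08] [-9.1  8.6  4.1]
122 [ -2.15 123.09   3.08] [-8.2  5.9  3.6]
121 [ -2.15 122.09   3.07] [-7.7  6.4  4.9]
120 [ -2.2  120.48   3.07] [-7.1  4.4  5.4]
119 [ -2.21 119.1    3.07] [-7.1  2.2  4.9]
```

The mark was felt at y ≈ 126: the pull-in and push-out run from about 131 to 121. I'll go back into it.

Run:
```python
from h import *
z=3.1;x=-1.5
def go(y):
    robot.servo_line(sw(x,y,z),speed=.03); robot.dwell(.05)
    f=np.mean([robot.read_force() for _ in range(3)],0); print(y,ws(robot.read_position()).round(2),f.round(1))
for y in (122,123,124,125,126,127,128,127,126.4):go(y)
robot.servo_line(sw(-2.3,126.4,z),speed=.02); st("relaxed")
```

```text
122 [ -2.22 121.53   3.07] [-6.6  0.2  6.2]
123 [ -2.25 122.3    3.05] [-5.5 -0.7  4.8]
124 [ -2.18 124.21   3.07] [-7.2  4.   4.7]
125 [ -2.16 125.3    3.1 ] [-7.1  3.2  4.6]
126 [ -2.19 125.91   3.09] [-6.8  2.   6.3]
127 [ -2.21 126.45   3.03] [-5.9  0.2  5.9]
128 [ -2.23 126.82   3.05] [-4.8 -2.6  6.5]
127 [ -2.2  126.49   3.07] [-6.4  0.6  6.7]
126.4 [ -2.17 126.41   3.08] [-6.5  1.2  4.6]
relaxed t23.9 S [ -2.2 126.5   3.1] F [-2.9  1.5  2.3] w0.160 ff 30.0
```

Run:
```python
from h import *
robot.move_gripper(.4); st("released")
p=ws(robot.read_position())
robot.servo_line(sw(p[0],p[1],130+OFF),speed=.15)
robot.servo_line(sw(-100,126,150+OFF),speed=.2); st()
robot.goto(sw(-100,40,155+OFF),ori(180+YAW))
robot.servo_line(sw(-77,-60,150+OFF),speed=.15); st("over ball")
p,d=robot.grab_frame("wrist");t,td=robot.grab_frame("top");np.savez("pics/f5.npz",p=p,d=d,t=t,td=td)
C=cloud(d)
red=(p[...,0]>120)&(p[...,1]<60)&(p[...,2]<60);v,u=np.nonzero(red);print(len(u))
pts=C[red];print("ball tool mm",pts.min(0),pts.max(0),np.median(pts,0))
o=np.zeros((420,760,3),np.uint8);o[:,:560]=p;o[:200,560:]=cv2.resize(t[176:256,168:248],(200,200));o[200:400,560:]=cv2.resize(t[176:256,238:318],(200,200))
cv2.imwrite("pics/c5.png",o[:,:,::-1])
```

```text
released t24.5 S [ -2.3 126.4   3.1] F [0.2 0.1 0.1] w0.395 ff 0.0
 t25.9 S [-100.   126.2  111.8] F [0.2 0.2 0.5] w0.403 ff 0.0
over ball t30.5 S [-76.9 -59.8 112.1] F [-0.1  0.1 -0. ] w0.399 ff 0.0
642
ball tool mm [  -4.87780768  -11.68974865 -190.44169517] [72.6033679  10.67141599  2.90148021] [ 8.04564366 -0.77009861 -4.97818876]
```

View pics/c5.png

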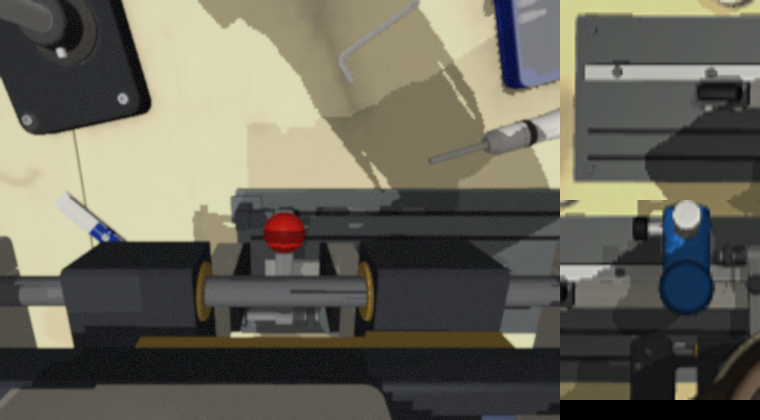

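Run:
```python
from h import *
from scipy.optimize import least_squares
g=np.load("pics/f5.npz");p=g["p"].astype(int);C=cloud(g["d"])
m=(p[...,0]>100)&(p[...,1]<60)&(p[...,2]<60)&(C[...,2]>-30)&(C[...,2]<15);P=C[m]
c=least_squares(lambda c:np.linalg.norm(P-c,axis=1)-13,[4,0,2],loss="soft_l1").x;print("ball centre tool",c.round(1))
th=np.radians(180+YAW)
R=ori(180+YAW);B=ws(np.array(sw(-76.9,-59.8,112.1))+R@c/1e3);print("ball stand",B.round(1))
X,Y,Z=B[0]-1,B[1],B[2]-14
robot.servo_line(sw(X,Y,150+OFF),speed=.1)
robot.servo_line(sw(X,Y,Z+OFF),speed=.08); st("at ball")
robot.move_gripper(0.0); st("grip")
k=lambda a:np.array([34-132*np.cos(.48-a)+16*np.sin(.48-a),34+132*np.sin(.48-a)+16*np.cos(.48-a)])
s=ws(robot.read_position());np.save("s.npy",s)
for a in (.1,.2,.3,.38,.44,.48,.51,.53):
    d=k(a)-k(0); robot.servo_line(sw(s[0]+d[0],s[1],s[2]+d[1]),speed=.06); st("a%.2f want %s"%(a,(s[[0,2]]+d).round(1)))
    if abs(robot.read_force()[2])>30 or robot.read_grip_width()<.2: print("STOP");break
```

```text
ball centre tool [ 0.6 -0.5  3.7]
ball stand [-77.5 -60.3 108.4]
at ball t31.7 S [-78.1 -60.2  56.7] F [-1.  -1.2  0.9] w0.401 ff 0.0
grip t32.0 S [-78.3 -60.2  56.7] F [ 0.6 -0.   1. ] w0.275 ff 30.0
a0.10 want [-85.2  45.4] t32.4 S [-85.  -60.1  45.7] F [-0.4  0.   4.1] w0.275 ff 30.0
a0.20 want [-91.   33.5] t32.8 S [-90.6 -60.   33.8] F [-0.1 -1.9  4.9] w0.278 ff 30.0
a0.30 want [-95.6  21. ] t33.2 S [-95.1 -60.   21.4] F [ 0.8 -0.7  4.6] w0.276 ff 30.0
a0.38 want [-98.3  10.7] t33.5 S [-97.9 -60.   11.1] F [ 1.5 -0.3  4.8] w0.271 ff 30.0
a0.44 want [-99.8   2.9] t33.8 S [-99.4 -60.    3.3] F [ 1.7 -0.7  5.9] w0.281 ff 30.0
a0.48 want [-100.6   -2.4] t34.0 S [-100.2  -60.    -1.9] F [ 0.5 -1.5  6.8] w0.279 ff 30.0
a0.51 want [-101.    -6.4] t34.3 S [-100.6  -60.    -5.7] F [-0.6  0.2  8.5] w0.276 ff 30.0
a0.53 want [-101.2   -9. ] t34.5 S [-100.8  -60.    -8.3] F [-0.4 -0.7  7.3] w0.280 ff 30.0
```

Run:
```python
from h import *
s=np.load("s.npy")
k=lambda a:np.array([34-132*np.cos(.48-a)+16*np.sin(.48-a),34+132*np.sin(.48-a)+16*np.cos(.48-a)])
P=lambda a,dy:sw(s[0]+(k(a)-k(0))[0],s[1]-dy,s[2]+(k(a)-k(0))[1])
robot.servo_line(P(.54,0),speed=.03); st("deep")
for dy in (6,12,16,18,19.5,21,22):
    robot.servo_line(P(.54,dy),speed=.05); st("dy%.1f"%dy)
    if abs(robot.read_force()[1])>8: print("stop");break
```

```text
deep t34.8 S [-101.   -60.    -9.6] F [-0.7  0.1  8.9] w0.277 ff 30.0
dy6.0 t35.0 S [-100.8  -66.1   -9.6] F [ 0.6 -0.3  6.4] w0.278 ff 30.0
dy12.0 t35.3 S [-100.9  -72.2   -9.6] F [ 0.5 -1.4  7.2] w0.274 ff 30.0
dy16.0 t35.6 S [-100.8  -76.2   -9.6] F [ 1.4 -0.9  6.8] w0.275 ff 30.0
dy18.0 t35.8 S [-100.8  -78.    -9.7] F [-0.4 -0.1  6.3] w0.276 ff 30.0
dy19.5 t36.1 S [-100.8  -79.4   -9.7] F [0.2 1.  5.5] w0.279 ff 30.0
dy21.0 t36.3 S [-100.8  -80.9   -9.7] F [-0.4  1.5  5.7] w0.280 ff 30.0
dy22.0 t36.6 S [-100.8  -81.9   -9.7] F [0.4 2.  6.4] w0.279 ff 30.0
```

Run:
```python
from h import *
s=np.load("s.npy")
k=lambda a:np.array([34-132*np.cos(.48-a)+16*np.sin(.48-a),34+132*np.sin(.48-a)+16*np.cos(.48-a)])
P=lambda a,dy:sw(s[0]+(k(a)-k(0))[0],s[1]-dy,s[2]+(k(a)-k(0))[1])
for a in (.51,.49,.475,.465,.458):
    robot.servo_line(P(a,21.5),speed=.04); st("a%.3f"%a)
    if robot.read_force()[2]<-1: print("caught");break
robot.move_gripper(.42); st("open")
q=ws(robot.read_position())
robot.servo_line(sw(q[0],q[1],125+OFF),speed=.15)
robot.servo_line(sw(-180,q[1]+60,150+OFF),speed=.2)
robot.movej([79.59, 20.546, 0.682, 0, -70.136, -120]); st("away")
t,td=robot.grab_frame("top");sc,sd=robot.grab_frame("scene");np.savez("pics/f6.npz",t=t,td=td,s=sc,sd=sd)
a=cv2.resize(t[176:256,168:348],(792,352),interpolation=cv2.INTER_CUBIC);b=cv2.resize(sc[145:285,190:400],(360,240),interpolation=cv2.INTER_CUBIC)
o=np.zeros((595,792,3),np.uint8);o[:352]=a;o[352:592,:360]=b;o[352:592,400:760]=cv2.resize(t[130:270,150:360],(360,240))
cv2.imwrite("pics/c6.png",o[:,:,::-1])
```

```text
a0.510 t36.8 S [-100.5  -81.4   -5.5] F [ 2.  -0.2  5.6] w0.278 ff 30.0
a0.490 t37.1 S [-100.2  -81.4   -3.2] F [1.9 0.2 5. ] w0.278 ff 30.0
a0.475 t37.3 S [-100.4  -81.5   -2.5] F [  7.3   0.7 -13.6] w0.278 ff 30.0
caught
open t37.8 S [-100.8  -81.8   -1.7] F [ 1.1 -0.4 -0.4] w0.418 ff 0.0
away t41.0 S [-226.4  461.3  193.7] F [ 0.8 -0.1 -0.1] w0.422 ff 0.0
```

View pics/c6.png

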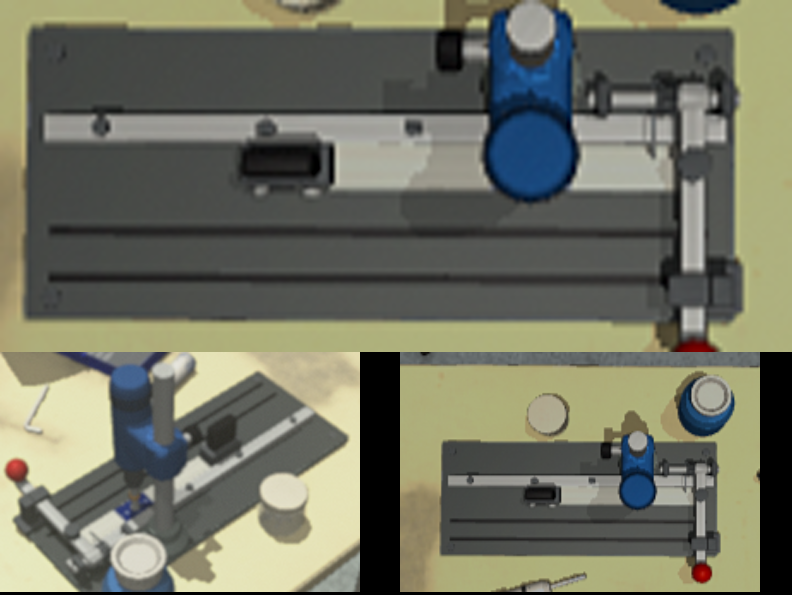

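The bar sits shifted under its catch, with the ball at (693,347). The strip is square on the fence, the blue patch is under the chuck, and the jar, bottle and driver have not moved.

```bash
python3 -c "
from rig import robot
print(robot.job_done(), robot.read_t())"
```

```text
the job is handed in; nothing more can be done
the job is handed in; nothing more can be done
```

I handed the job in at about 41 s: the strip is square on the fence with the centre in its mark, judged by feel, and the hold-down bar is locked under its catch. On the way the strip was pushed about 7 mm past the mark and brought back, and the jar, bottle and driver look undisturbed in the final pictures.

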